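Lock the last quarter-turn fastener on the tooling box

TASK

The cover of the green tooling box is held down by three quarter-turn wing fasteners, and one was left open: its wing still lies along the long side of the box. Turn that wing a quarter turn clockwise (seen from above) until it drops into its locked detent, so that it lies across the box like the other two, which must stay locked; then let go.

Things in the scene. Friction and masses are not known exactly. Their poses are not given: they have to be found in the camera images.
- open_wing_grip (a point): Wing of the one open fastener: upright steel bar 56 mm long, 12 thick, 28 tall, on a stem over a dark disc (48 mm across, 4 high) on the box's flat aluminium cover (350 x 240 mm, top 96 mm above the bench). Point on the vertical turning axis; bar's top 12 mm above it, underside 16 below, cover 28 below. y axis along the bar, x across its thickness, z up; turns with the wing.
- open_wing (a joint): Its turn, rad, clockwise from above positive: 0 open at the start (wing along the box's long side), 1.571 locked, against a stop (wing across). An over-centre detent needs about 0.05 N m: let go before 0.4 rad it springs back, past 0.8 it snaps on by itself to 1.571 and stays. It does not rise or sink.
- wing_b (a joint): Turn of a second, like fastener, already locked (1.571, same sense). Its name does not say where it stands: the three stand in a triangle 165 to 220 mm apart, and any one may be the open one.
- wing_c (a joint): Turn of the third, like fastener, already locked (1.571, same sense). Loose on the cover, 95 mm or more from any turning axis, are a spacer ring (20 mm tall) and a collet (36 mm tall).

How it is judged:
At the end, for the whole second after the job is handed in: the wing that was open is turned to within about 10 degrees of its locked position (joint above 1.39 rad), at rest, and the other two wings are still locked (above 1.39 rad) (value of joint each of open_wing, wing_b, wing_c above 1.39 rad and velocity of joint open_wing between -0.1 and 0.1 rad/s); the robot touches nothing.
It fails at once if one of the two locked fasteners is turned out of its detent (below 1.2 rad) (value of joint any of wing_b, wing_c below 1.2 rad).
It also fails if it takes over 34 s, if anything falls off the work surface, if the arm or the gripper's body presses on something with over 40 N, if the wrist force passes 120 N, or if a joint passes its speed limit or range.

ROBOT

A 6-joint arm with a two-finger parallel gripper is mounted at the origin on the work surface. World frame = base frame: x ahead of the robot, y to its left, z up, the work surface at z = 0. Lengths are in m, angles in rad, forces in N, time in s.
With the tool pointing down it reaches from about 0.3 to 0.875 m from the base axis. Payload 6.4 kg.
Tool frame: the origin (TCP) lies at the very end of the fingers, on their centre line; the grasp point (between the pads) lies 19 mm behind it (ctrl.hold_point_z is the distance from the TCP to the grasp point, in m); y points along the fingers, x is the direction in which the jaws open and shut, and the axes are right-handed (so a half turn about y gives the same grasp; the last joint's range is limited). The gripper opens to 85 mm and grips with 20 to 120 N. Pads are 22 mm wide; open, the fingers measure 114 mm over their backs; the gripper's body (76 mm by 85 mm) begins 54 mm behind the grasp point. The pads swing forward as they close: fully open they stand 13 mm farther back than shut.
Start: joints at [0.973, 0.181, 1.607, -0, 1.354, -0.206], TCP at [0.22, 0.531, 0.231] pointing down, gripper open.
Joint ranges: [-2.99, 2.99], [-0.89, 2.07], [0.3, 2.58], [-1.14, 4.28], [0, 2.63], [-3.12, 3.12]. Speed limits (rad/s): [2.57, 2.57, 3.01, 3.14, 3.14, 3.14].

INTERFACE

Orientations are given as a unit quaternion [w, x, y, z].
In Python, from bench import ctrl, imaging gives the robot as it stands.
- The arm moves only by the shell command python3 -m jog 'ROWS'. ROWS is JSON, a list of rows, each a list of 3 entries, a list of its own where there are three numbers: the shift along the tool's x, y, z in cm, then the turn, a rotation vector about the tool's x, y, z in rad, then the finger opening in cm, from 0 to 8.54. A call has 1 to 12 rows; each row shifts and turns the pose as measured when the row begins, along the tool's axes as they then stand; what a row does not reach is not made up. A row lasts 1/12 s, in which the tool goes at most 41.7 mm and 7.16 degrees, less where a joint would pass 70% of its speed; a pose out of reach is approached as far as the arm can. A call is refused whole if a number of a shift passes 4.17 or a number of a turn 0.125, either way. A call with a gripper value outside its range is refused whole. The fingers move at their own pace and stop on an object; the grip force is fixed at half the most. Time passes only in rows, so rows that do not move let the fingers close. It gives the time, the measured TCP pose, the force and the opening at its end, in the units of the state.
- ctrl.get_obs(): the state, without advancing time (a new reading comes with each control period).
- imaging.camera(name): name is "side" or "top" or "wrist"; returns a dict with "frame" (400x640x3 uint8, red, green, blue), "depth" (400x640 float32, m along the optical axis (not along the pixel's ray), 0 where there is no reading), "K" (3x3 intrinsics, pixels), "k1" (the pictures are not rectified: a ray, as slopes to the right and down, at radius r is drawn at 1 + k1 r^2 times it, then the intrinsics apply), "R" (3x3) and "t" (3): a world point X has camera coordinates R X + t. Camera axes: x right, y down, z forward; pixel columns grow to the right and rows downward; lengths in m; the calibration is good to about 2 mm. A picture is of the moment at which its call begins.
- ctrl.hand_in(): hands the job in, once; it reports no verdict.
The state is a dict: "time_s": time; "q": joint angles; "dq": joint speeds; "joint_efforts": joint torques, N m; "eef_pos": TCP position; "eef_rot": TCP orientation; "wrist_force": force on the tool from outside, world axes, zero at the start; "torque": the same for the moment, N m; "opening": opening from 0.0 (shut) to 1.0 (fully open).
Only numpy, scipy, OpenCV 4.12 (cv2) and the standard library are available. Lean on these libraries where they do the work, as an engineer would, in place of code of your own. Each camera call takes 0.05 s, during which the arm holds its last target. There are 200 camera calls.

## Working session

There is one attempt and no reset: what is moved stays moved. The work goes in short steps, Python scripts to look and compute and a shell command to move; the robot and the scene stay as the last step left them, time stands still between calls to the robot, and variables do not carry over. Pictures are saved under pics/ and viewed, about 8 in all and at most 12, crops included, and the job is handed in when it is done.

```bash
mkdir -p pics; cat > h.py <<'E'
import numpy as np, cv2
from bench import ctrl, imaging
from scipy.spatial.transform import Rotation as Ro
def cloud(c):
    K=np.array(c["K"]);d=c["depth"];h,w=d.shape
    u,v=np.meshgrid(np.arange(w),np.arange(h))
    x=(u-K[0,2])/K[0,0];y=(v-K[1,2])/K[1,1];a,b=x.copy(),y.copy()
    for _ in range(8):
        s=1+c["k1"]*(a*a+b*b);a=x/s;b=y/s
    P=np.stack([a*d,b*d,d],-1)
    return (P-np.array(c["t"]))@np.array(c["R"])
def tool(o): 
    q=o["eef_rot"];return Ro.from_quat([q[1],q[2],q[3],q[0]])
E
python3 - <<'E'
from h import *
c=imaging.camera("top");cv2.imwrite("pics/top.png",c["frame"][:,:,::-1])
np.savez("top.npz",**c)
P=cloud(c);o=ctrl.get_obs();print(o,tool(o).as_matrix().round(3),ctrl.hold_point_z)
z=P[...,2];m=((z>0.085)&(z<0.145)&(c["depth"]>0)).astype(np.uint8)
hi=((z>0.108)&(z<0.145)&(c["depth"]>0)).astype(np.uint8)
n,l,s,ce=cv2.connectedComponentsWithStats(hi)
for i in range(1,n):
    if s[i,4]<15: continue
    q=P[l==i]; r=cv2.minAreaRect(q[:,:2].astype(np.float32)); print(ce[i].round(),s[i,4],np.round(r[0],4),np.round(r[1],3),round(r[2]),"z",np.percentile(q[:,2],[5,50,95]).round(3))
q=P[m>0];print(cv2.minAreaRect(q[:,:2].astype(np.float32)))
E
```

```text
{'time_s': 0.05, 'q': array([ 9.72723907e-01,  1.81533425e-01,  1.60797600e+00,  1.34959031e-05,
        1.35380167e+00, -2.06294383e-01]), 'dq': array([-6.05136688e-04, -7.84138447e-04,  1.75735689e-04, -1.05016683e-03,
        1.48913780e-03,  2.20221611e-05]), 'joint_efforts': array([ 9.56343829e-04, -4.46255851e+01, -3.52578664e+01, -1.09528685e-04,
        4.38745657e-03,  1.06453598e-05]), 'eef_pos': array([0.21922239, 0.53099056, 0.2304039 ]), 'eef_rot': array([-0.58753433,  0.58798003,  0.39255196, -0.39368243]), 'wrist_force': array([-0.1943891 , -0.12885515, -0.05851241]), 'torque': array([ 0.03318418, -0.01074031, -0.03143553]), 'opening': 0.9984819410614573} [[ 0.382 -0.001 -0.924]
 [ 0.924 -0.001  0.382]
 [-0.002 -1.     0.   ]] 0.0187
[585.  45.] 1850 [ 0.8694 -0.4195] [0.133 0.175] 8 z [0.109 0.117 0.121]
[101.  88.] 1143 [0.7693 0.3928] [0.062 0.059] 68 z [0.111 0.119 0.122]
[578. 135.] 1235 [ 0.7111 -0.3925] [0.058 0.057] 78 z [0.112 0.13  0.132]
[370. 183.] 352 [ 0.6202 -0.0529] [0.055 0.013] 19 z [0.115 0.136 0.138]
[290. 196.] 294 [0.597  0.0742] [0.029 0.027] 68 z [0.109 0.132 0.134]
[462. 237.] 451 [ 0.5391 -0.1977] [0.055 0.013] 19 z [0.114 0.135 0.138]
[402. 261.] 509 [ 0.4994 -0.1057] [0.045 0.048] 1 z [0.113 0.116 0.118]
[329. 280.] 296 [0.4663 0.0097] [0.012 0.055] 20 z [0.132 0.136 0.138]
((0.6677024364471436, -0.006203889846801758), (1.010812520980835, 0.5572528839111328), 89.84477996826172)
```

View pics/top.png

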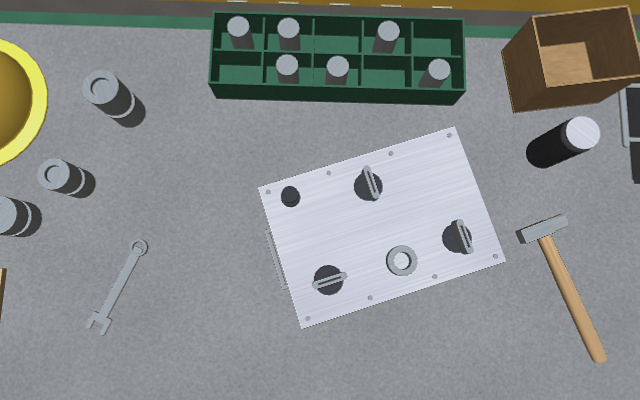

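The top view shows three wings. The one at pixel (329,280) lies along the long side, so it is the open one; those at (370,183) and (462,237) lie across. The ring is at (402,261) and the collet at (290,196). The open wing's axis is at about (0.466, 0.010), and the jaw yaw has to be about 20°.

```bash
python3 -m jog '[[[-2.5,0,-2.8],[0,0,0],5],[[-2.5,0,-2.8],[0,0,0],5],[[-2.5,0,-2.8],[0,0,0],5],[[-2.5,0,-2.8],[0,0,0],5],[[-2.5,0,-2.8],[0,0,0],5],[[-2.5,0,-2.8],[0,0,0],5],[[-2.5,0,-2.8],[0,0,0],5],[[-2.5,0,-2.8],[0,0,0],5],[[-2.5,0,-2.8],[0,0,0],5],[[-2.5,0,-2.8],[0,0,0],5],[[-2.5,0,-2.8],[0,0,0],5],[[-2.5,0,-2.8],[0,0,0],5]]'
python3 -m jog '[[[0,0,0],[0,0.12,0],5],[[0,0,0],[0,0.12,0],5],[[0,0,0],[0,0.12,0],5],[[0,0,0],[0,0.12,0],5],[[0,0,0],[0,0.12,0],5],[[0,0,0],[0,0.12,0],5],[[0,0,0],[0,0.12,0],5],[[0,0,0],[0,0,0],5]]'
cat > w.py <<'E'
from h import *
import sys
T=np.array([float(a) for a in sys.argv[1:4]]); yaw=float(sys.argv[4])
o=ctrl.get_obs();R=tool(o)
x=R.as_matrix()[:,0];print("t",o["time_s"],"p",o["eef_pos"].round(4),"jaw yaw",np.degrees(np.arctan2(x[1],x[0])).round(1),"q",o["q"].round(2),"F",o["wrist_force"].round(1),"M",o["torque"].round(2),"op",round(o["opening"]*8.54,2))
tg=Ro.from_euler("z",yaw,degrees=True)*Ro.from_matrix(np.array([[1,0,0],[0,0,-1],[0,-1,0]]).T*np.array([1,1,1])) 
tg=Ro.from_matrix(np.column_stack([[np.cos(np.radians(yaw)),np.sin(np.radians(yaw)),0],[0,0,-1],np.cross([np.cos(np.radians(yaw)),np.sin(np.radians(yaw)),0],[0,0,-1])]))
print("shift cm",(R.inv().apply(T-o["eef_pos"])*100).round(2),"turn",(R.inv()*tg).as_rotvec().round(3))
E
python3 w.py 0.466 0.010 0.23 20
python3 - <<'E'
from h import *
c=imaging.camera("wrist");cv2.imwrite("pics/w1.png",c["frame"][:,:,::-1])
P=cloud(c);z=P[...,2]
hi=((z>0.125)&(z<0.145)&(np.hypot(P[...,0]-.466,P[...,1]-.01)<.06)&(c["depth"]>0)).astype(np.uint8)
n,l,s,ce=cv2.connectedComponentsWithStats(hi)
for i in range(1,n):
    if s[i,4]<30: continue
    q=P[l==i]; r=cv2.minAreaRect(q[:,:2].astype(np.float32)); print(ce[i].round(),s[i,4],np.round(r[0],4),np.round(r[1],3),round(r[2],1),"z",np.percentile(q[:,2],[5,50,95]).round(3))
E
```

```text
time_s: 1.05
eef_pos: [0.4158, 0.1129, 0.2239]
eef_rot: [0.585, -0.584, -0.394, 0.401]
wrist_force: [0.7, 0.1, 1.2]
opening: 0.585
time_s: 1.72
eef_pos: [0.4167, 0.1024, 0.2203]
eef_rot: [-0.697, 0.7, 0.105, -0.117]
wrist_force: [1.0, 0.1, -0.4]
opening: 0.585
t 1.7167 p [0.4167 0.1024 0.2203] jaw yaw 18.1 q [-0.03 -0.14  1.95 -0.01  1.34 -0.35] F [ 1.   0.1 -0.4] M [0.01 0.   0.03] op 5.0
[343. 313.] 661 [0.4635 0.0161] [0.012 0.043] 19.3 z [0.128 0.135 0.137]Traceback (most recent call last):
  File "w.py", line 6, in <module>
    tg=Ro.from_euler("z",yaw,degrees=True)*Ro.from_matrix(np.array([[1,0,0],[0,0,-1],[0,-1,0]]).T*np.array([1,1,1]))
                                           ~~~~~~~~~~~~~~^^^^^^^^^^^^^^^^^^^^^^^^^^^^^^^^^^^^^^^^^^^^^^^^^^^^^^^^^^^
  File "scipy/spatial/transform/_rotation.pyx", line 1143, in scipy.spatial.transform._rotation.Rotation.from_matrix
ValueError: Non-positive determinant (left-handed or null coordinate frame) in rotation matrix 0: [[ 1.  0.  0.]
 [ 0.  0. -1.]
 [ 0. -1.  0.]].
```

View pics/w1.png

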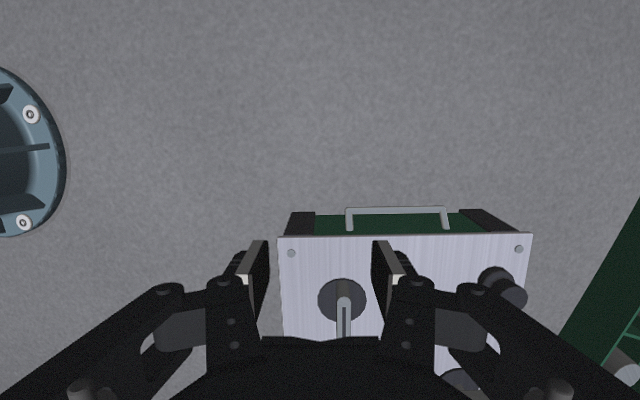

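The wrist view shows the open wing's near end at pixel (343,313), over its dark disc. The wing's far end is hidden, but this agrees with the top measurement (0.466, 0.010) and yaw 19.5°.

```bash
sed -i '/from_euler/d' w.py; python3 w.py 0.466 0.010 0.18 19.5
```

```text
t 1.7667 p [0.4167 0.1025 0.2202] jaw yaw 18.5 q [-0.03 -0.14  1.95 -0.01  1.34 -0.35] F [-0.3  0.2  1. ] M [ 0.05  0.02 -0.01] op 4.99
shift cm [  1.82   4.01 -10.33] turn [ 0.001 -0.018 -0.018]
```

```bash
python3 -m jog '[[[0.45,1,-2.6],[0,-0.005,-0.005],5],[[0.45,1,-2.6],[0,-0.005,-0.005],5],[[0.45,1,-2.6],[0,-0.005,-0.005],5],[[0.45,1,-2.6],[0,-0.005,-0.005],5],[[0,0,0],[0,0,0],5],[[0,0,0],[0,0,0],5]]'; python3 w.py 0.466 0.010 0.15 19.5
```

```text
time_s: 2.27
eef_pos: [0.4691, 0.0079, 0.1782]
eef_rot: [0.695, -0.695, -0.132, 0.13]
wrist_force: [-0.9, -0.2, 0.4]
opening: 0.586
t 2.2667 p [0.4691 0.0079 0.1782] jaw yaw 21.4 q [-0.24 -0.01  1.92  0.    1.22 -0.61] F [-0.9 -0.2  0.4] M [-0.02 -0.02  0.03] op 5.01
shift cm [-0.22  2.82  0.31] turn [0.    0.033 0.004]
```

```bash
python3 -m jog '[[[-0.1,1.1,0.15],[0,0.015,0],5],[[-0.1,1.1,0.15],[0,0.015,0],5],[[0,1.1,0],[0,0,0],5],[[0,1.1,0],[0,0,0],5],[[0,1,0],[0,0,0],5],[[0,0.5,0],[0,0,0],5],[[0,0,0],[0,0,0],5]]'; python3 w.py 0.466 0.010 0.111 19.5
```

```text
time_s: 2.85
eef_pos: [0.4625, 0.0156, 0.1132]
eef_rot: [0.697, -0.695, -0.124, 0.122]
wrist_force: [0.9, 1.1, 0.6]
opening: 0.587
t 2.85 p [0.4625 0.0156 0.1132] jaw yaw 20.0 q [-0.23  0.08  1.99  0.    1.08 -0.58] F [0.9 1.1 0.6] M [0.03 0.06 0.01] op 5.01
shift cm [ 0.13  0.22 -0.65] turn [-0.002  0.009  0.003]
```

```bash
python3 -m jog '[[[0.1,0.1,-0.4],[0,0,0],5],[[0,0,0],[0,0,0],5],[[0,0,0],[0,0,0],5]]'; python3 w.py 0.466 0.010 0.111 19.5
python3 - <<'E'
from h import *
c=imaging.camera("wrist");cv2.imwrite("pics/w2.png",c["frame"][:,:,::-1])
c=imaging.camera("side");cv2.imwrite("pics/s2.png",c["frame"][:,:,::-1])
E
```

```text
time_s: 3.1
eef_pos: [0.4648, 0.0128, 0.1121]
eef_rot: [0.697, -0.695, -0.124, 0.123]
wrist_force: [1.2, 1.3, -0.2]
opening: 0.588
t 3.1 p [0.4648 0.0128 0.1121] jaw yaw 20.1 q [-0.23  0.08  1.98  0.    1.08 -0.58] F [ 1.2  1.3 -0.2] M [-0.03 -0.04 -0.02] op 5.02
shift cm [ 0.02  0.11 -0.31] turn [-0.002  0.011  0.002]
```

View pics/w2.png

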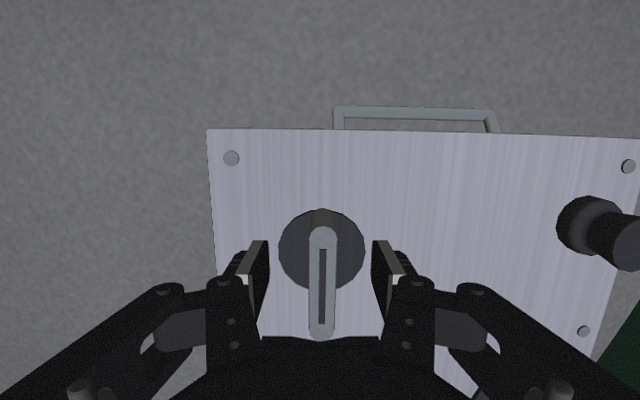

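View pics/s2.png

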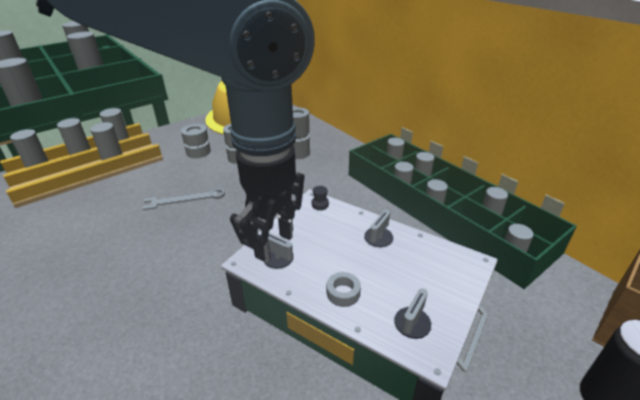

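The wrist view shows the wing (columns 308–337) centred between the jaws. The side view shows the fingers astride it and clear of the cover. I'll make the small z correction and close.

```bash
python3 -m jog '[[[0,0.1,-0.2],[0,0,0],5],[[0,0,0],[0,0,0],4],[[0,0,0],[0,0,0],2.5],[[0,0,0],[0,0,0],1.5],[[0,0,0],[0,0,0],0.8],[[0,0,0],[0,0,0],0.8],[[0,0,0],[0,0,0],0.8],[[0,0,0],[0,0,0],0.8],[[0,0,0],[0,0,0],0.8]]'; python3 w.py 0.466 0.010 0.111 -70.5
```

```text
time_s: 3.95
eef_pos: [0.4667, 0.0101, 0.1127]
eef_rot: [0.697, -0.696, -0.124, 0.121]
wrist_force: [-0.4, 1.1, 0.6]
opening: 0.125
t 3.95 p [0.4667 0.0101 0.1127] jaw yaw 20.0 q [-0.24  0.08  1.98  0.    1.07 -0.59] F [-0.4  1.1  0.6] M [-0.07  0.11 -0.28] op 1.07
shift cm [-0.07  0.17  0.02] turn [-0.005  1.579  0.003]
```

Gripped at an opening of about 11–12 mm. Now I'll turn clockwise, checking partway.

```bash
python3 -m jog '[[[0,0,0],[0,0.1,0],0.8],[[0,0,0],[0,0.1,0],0.8],[[0,0,0],[0,0.1,0],0.8],[[0,0,0],[0,0.1,0],0.8],[[0,0,0],[0,0.1,0],0.8],[[0,0,0],[0,0.1,0],0.8]]'; python3 w.py 0.466 0.010 0.1127 -70.5
```

```text
time_s: 4.45
eef_pos: [0.4672, 0.0101, 0.1127]
eef_rot: [0.701, -0.7, 0.094, -0.097]
wrist_force: [-0.2, 0.4, -0.4]
opening: 0.126
t 4.45 p [0.4672 0.0101 0.1127] jaw yaw -15.5 q [-0.24  0.09  1.98  0.    1.07  0.03] F [-0.2  0.4 -0.4] M [-0.08  0.05  0.04] op 1.07
shift cm [-0.11 -0.   -0.04] turn [-0.005  0.959  0.003]
```

```bash
python3 -m jog '[[[0,0,0],[0,0.1,0],0.8],[[0,0,0],[0,0.1,0],0.8],[[0,0,0],[0,0.1,0],0.8],[[0,0,0],[0,0.1,0],0.8],[[0,0,0],[0,0.1,0],0.8],[[0,0,0],[0,0.1,0],0.8],[[0,0,0],[0,0.1,0],0.8],[[0,0,0],[0,0.1,0],0.8],[[0,0,0],[0,0,0],0.8]]'; python3 w.py 0.466 0.010 0.1127 -70.5
```

```text
time_s: 5.2
eef_pos: [0.4676, 0.0097, 0.1127]
eef_rot: [0.602, -0.6, 0.37, -0.375]
wrist_force: [0.5, -0.9, -0.6]
opening: 0.128
t 5.2 p [0.4676 0.0097 0.1127] jaw yaw -63.6 q [-0.23  0.09  1.98 -0.    1.07  0.88] F [ 0.5 -0.9 -0.6] M [ 0.05  0.1  -0.01] op 1.1
shift cm [-0.1  -0.   -0.13] turn [-0.005  0.121  0.004]
```

```bash
python3 -m jog '[[[0,0,0],[0,0.08,0],0.8],[[0,0,0],[0,0,0],0.8],[[0,0,0],[0,0,0],3],[[0,0,0],[0,0,0],5],[[0,0,0],[0,0,0],5],[[0,0,0],[0,0,0],5],[[0,0,0],[0,0,0],5]]'; python3 w.py 0.466 0.010 0.1127 -70.5
```

```text
time_s: 5.78
eef_pos: [0.4676, 0.0098, 0.1125]
eef_rot: [0.59, -0.589, 0.389, -0.393]
wrist_force: [0.0, -1.0, -0.5]
opening: 0.583
t 5.7833 p [0.4676 0.0098 0.1125] jaw yaw -67.1 q [-0.23  0.09  1.98 -0.    1.07  0.94] F [ 0.  -1.  -0.5] M [-0.04  0.04  0.01] op 4.98
shift cm [-0.08 -0.02 -0.14] turn [-0.005  0.059  0.004]
```

Released; now lift straight up, then move toward the robot's left to clear the top view.

```bash
python3 -m jog '[[[0,-1,0],[0,0,0],5],[[0,-2,0],[0,0,0],5],[[0,-2,0],[0,0,0],5],[[0,-2,0],[0,0,0],5],[[0,-2,0],[0,0,0],5],[[0,-2,0],[0,0,0],5],[[0,0,0],[0,0,0],5]]'; python3 w.py 0.36 0.25 0.23 -67
```

```text
time_s: 6.37
eef_pos: [0.4656, 0.0103, 0.2302]
eef_rot: [0.59, -0.59, 0.389, -0.391]
wrist_force: [0.3, -0.6, -0.3]
opening: 0.583
t 6.3667 p [0.4656 0.0103 0.2302] jaw yaw -66.9 q [-0.23 -0.07  1.87 -0.    1.34  0.93] F [ 0.3 -0.6 -0.3] M [-0.01 -0.02  0.03] op 4.98
shift cm [-26.19  -0.04  -0.31] turn [-0.003  0.002  0.002]
```

```bash
python3 -m jog '[[[-2,0,0],[0,0,0],5],[[-3,0,0],[0,0,0],5],[[-3,0,0],[0,0,0],5],[[-3,0,0],[0,0,0],5],[[-3,0,0],[0,0,0],5],[[-3,0,0],[0,0,0],5],[[-3,0,0],[0,0,0],5],[[-2,0,0],[0,0,0],5],[[-2,0,0],[0,0,0],5],[[0,0,0],[0,0,0],5],[[0,0,0],[0,0,0],5],[[0,0,0],[0,0,0],5]]'
python3 - <<'E'
from h import *
c=imaging.camera("top");cv2.imwrite("pics/top2.png",c["frame"][:,:,::-1])
P=cloud(c);z=P[...,2]
hi=((z>0.125)&(z<0.145)&(c["depth"]>0)).astype(np.uint8)
n,l,s,ce=cv2.connectedComponentsWithStats(hi)
for i in range(1,n):
    if s[i,4]<100: continue
    q=P[l==i]; r=cv2.minAreaRect(q[:,:2].astype(np.float32)); print(ce[i].round(),s[i,4],np.round(r[0],4),np.round(r[1],3),round(r[2],1))
E
```

```text
time_s: 7.37
eef_pos: [0.367, 0.2388, 0.2329]
eef_rot: [0.592, -0.589, 0.385, -0.393]
wrist_force: [-0.1, -0.7, 1.4]
opening: 0.584
[582. 133.] 900 [ 0.7118 -0.394 ] [0.054 0.055] 1.1
[371. 182.] 290 [ 0.6204 -0.053 ] [0.056 0.012] 19.1
[290. 194.] 229 [0.5977 0.0744] [0.026 0.026] 45.5
[463. 236.] 344 [ 0.5392 -0.1974] [0.055 0.013] 20.7
[329. 280.] 285 [0.4661 0.0093] [0.055 0.012] 19.8
```

View pics/top2.png

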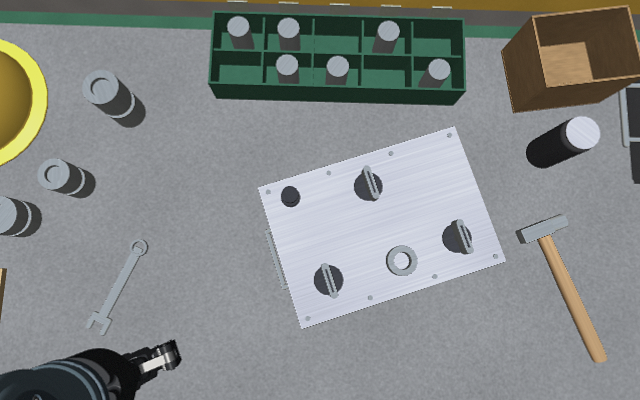

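The top view shows all three wings lying across the box: the turned one at (329,280) and the others at (371,182) and (463,236). The arm is clear at lower left.

```bash
python3 -c "from bench import ctrl; print(ctrl.hand_in())"
```

```text
the job is handed in; nothing more can be done
None
```

The open wing is now locked. I gripped it at about (0.466, 0.010), turned it about 87° clockwise until it sat in its detent, then let go, lifted clear and handed in at about 7.4 s on the robot's clock.

The last top view puts the turned wing at 19.8°, and the two that were already locked at 19.1° and 20.7°. That is a full quarter turn from where it started, and the other two are unmoved to within measurement error. The ring and collet were not disturbed, and the robot was touching nothing. The arm's motion overshot by a few millimetres on the approach, and I corrected that before gripping. One helper script failed with an error early on and was fixed. No check failed or disagreed.

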